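# Offer the offset lever up to the free jig station

## Robot

A 6-joint arm with a two-finger parallel gripper is mounted at the origin on a cart in front of the work surface, level with it; the furniture and walls round the work are solid. World frame = base frame: x ahead of the robot, y to its left, z up, the work surface at z = 0. Lengths are in mm, angles in rad, forces in N, time in s.
With the tool pointing down it reaches from about 275 to 750 mm from the base axis. Payload 10.2 kg.
Tool frame: the origin (TCP) lies between the finger pads; the fingertips stand 11 mm ahead of it and the grasp point (between the pads) lies 8 mm behind it; z points along the fingers, y is the line along which they close (so a half turn about z gives the same grasp; the last joint's range is limited). The gripper opens to 85 mm and grips with 20 to 120 N. Pads are 22 mm wide; open, the fingers measure 114 mm over their backs; the gripper's body (76 mm by 85 mm) begins 54 mm behind the grasp point. The pads swing forward as they close: fully open they stand 13 mm farther back than shut.
Start: joints at [-1.513, 0.313, 1.498, -0, 1.331, -0.223], TCP at [145.477, -504.448, 242.294] pointing down, gripper open.
Joint ranges: [-2.94, 2.94], [-0.97, 2.17], [0.19, 2.56], [-1.23, 4.37], [0.02, 3.11], [-2.88, 2.88]. Speed limits (rad/s): [2.39, 2.39, 3.01, 3.14, 3.14, 3.14].

## Interface

Orientations are given as a unit quaternion [w, x, y, z].
In Python, from rig import sense, eyes, finish_job gives the robot as it stands.
- The arm moves only by the shell command python3 -m jog 'ROWS' [FORCE]. ROWS is JSON, a list of rows, each a list of 7 numbers: the shift along the tool's x, y, z in m, then the turn, a rotation vector about the tool's x, y, z in rad, then the finger opening in m, from 0 to 0.0854. In form: [[dx, dy, dz, rx, ry, rz, gripper], ...]. A call has 1 to 5 rows; each row shifts and turns the commanded pose from where the row before left it, along the tool's axes as they then stand; what a row does not reach is not made up. A row lasts 1/10 s, in which the tool goes at most 50 mm and 8.59 degrees, less where a joint would pass 70% of its speed; a pose out of reach is approached as far as the arm can. A call is refused whole if a number of a shift passes 0.05 or a number of a turn 0.15, either way. A call with a gripper value outside its range is refused whole. The fingers move at their own pace and stop on an object; FORCE is the grip in N (left out, the last holds). Time passes only in rows, so rows that do not move let the fingers close. It gives the time, the measured TCP pose, the force, the opening and the grip force at its end, in the units of the state.
- sense(): the state, without advancing time (a new reading comes with each control period).
- eyes.capture(name): name is "scene" or "top"; returns the picture (400x640x3 uint8, red, green, blue); there is no depth.
- eyes.calibration(name): a dict with "fx", "fy", "cx", "cy" (pixels), "dist" ([k1, k2, p1, p2, k3] as OpenCV has them; the pictures are not rectified), "cam_to_world" (4x4, takes a point from camera to world coordinates). Camera axes: x right, y down, z forward; pixel columns grow to the right and rows downward; lengths in mm; the calibration is good to about 2 mm. A picture is of the moment at which its call begins. calibration takes no time and is no camera call.
- finish_job(): hands the job in; it is judged then, once.
The state is a dict: "time_s": time; "joints": joint angles; "dq": joint speeds; "tau": joint torques, N m; "eef_pos": TCP position; "ee_rot": TCP orientation; "force": force on the tool from outside, world axes, zero at the start; "wrist_torque": the same for the moment, N m; "grip_width": opening from 0.0 (shut) to 1.0 (fully open); "grip_force": force on a finger pad.
Only numpy, scipy, OpenCV 4.12 (cv2) and the standard library are available. Lean on these libraries where they do the work, as an engineer would, in place of code of your own. Each camera call takes 0.05 s, during which the arm holds its last target. There are 200 camera calls.

## Task

Two lever stations stand side by side on the assembly jig; one already carries a finished lever locked down by a collar, the other has only a flat washer round its post. Pick up the loose cast lever by its balance point (close to the heavy boss, not mid-length) and hold it level over the free station, with the boss hole straight over the tall post, the small eye over the short pin, and the underside about 40 mm clear above the tall post's top. Finish while still holding it there, without lowering it on, and do not touch the seated lever or disturb the washer and the other things on the bench.

Things in the scene. Friction and masses are not known exactly. Their poses are not given: they have to be found in the camera images.
- lever: loose bare-metal lever lying flat: boss 46 mm across, 35 tall, with a 20 mm hole at one end; bar 16 wide, 16 thick; eye 26 across, 18 tall, 13 mm hole at the other end; 201 mm long, one flat underside, 0.4 to 0.7 kg. Origin: the balance point on the underside, on the bar 20.5 mm beyond the boss's edge; x along the bar to the eye, z up. Grip across the bar (y). Shape and balance never vary
- lever_boss (a point): centre of the boss hole's mouth on the loose lever's underside, at x = -43.5 mm in the lever's frame; axes as the lever's
- lever_eye (a point): centre of the small eye's hole on the loose lever's underside, at x = +121.5 mm in the lever's frame; axes as the lever's
- jig: fixed plain metal plate 215 x 150 x 12 mm; origin at the centre of its underside, x from the posts to the pins. Stations a (y = +45 mm) and b (y = -45 mm), each with a tall post (18 mm across, x = -82.5, top 72 mm above the bench) for the boss and a short pin (10 mm across, x = +82.5, top at 42 mm) for the eye
- post_a (a point): centre of the top of station a's tall post; axes as the jig's
- pin_a (a point): centre of the top of station a's short pin
- post_b (a point): centre of the top of station b's tall post; axes as the jig's
- pin_b (a point): centre of the top of station b's short pin
- seated_lever: a second lever of the same shape, already seated and locked down by a round collar (30 mm across, its top 61 mm above the bench) on one of the stations (either one, it differs between starts), its boss top 51 mm above the bench; origin on its boss axis at its foot 12 mm above the bench, x along its bar to the eye. Leave it alone
- washer: flat dark washer 36 mm across, 20 mm hole, 4 mm thick, lying round the tall post of the free station; origin at the centre of its underside, 12 mm above the bench. Leave it there
- elec_tape: roll of black tape, 59 mm across, 19 mm high, a bystander; origin at the centre of its underside
- bench_brush: small orange brush, 85 x 30 x 23 mm, a bystander; origin at the centre of its underside
- bolt_0: bolt standing on its head, 55 mm tall, 16 mm across, a bystander; origin at the centre of its underside

How it is judged:
By the outcome, as a careful person would: the job done as asked, in the order asked, and still so for the second after the job is handed in, while the arm keeps its last pose, push and grip.
It also fails if it takes over 27 s, if anything falls off the work surface, if the arm or the gripper's body presses on something with over 40 N, if the wrist force passes 120 N, or if a joint passes its speed limit or range.

## Working session

There is one attempt and no reset: what is moved stays moved. The work goes in short steps, Python scripts to look and compute and a shell command to move; the robot and the scene stay as the last step left them, time stands still between calls to the robot, and variables do not carry over. Pictures are saved under pics/ and viewed, at most 10 in all, crops included, and the job is handed in when it is done.

```bash
mkdir -p pics; python3 - <<'E'
from rig import sense, eyes
import cv2,numpy as np
for n in("scene","top"):
    im=eyes.capture(n); cv2.imwrite(f"pics/{n}0.png",im[:,:,::-1])
    c=eyes.calibration(n); print(n,c)
s=sense();print(s['time_s'],s['eef_pos'],s['ee_rot'],s['grip_width'])
E
```

```text
scene {'fx': 472.4368399406244, 'fy': 472.4368399406244, 'cx': 311.53799950499894, 'cy': 199.61105713410802, 'dist': array([-0.04805656,  0.        ,  0.        ,  0.        ,  0.        ]), 'cam_to_world': array([[ 9.52923650e-01, -1.62197418e-01,  2.56180631e-01,
         1.65144743e+02],
       [-3.02887322e-01, -5.48197710e-01,  7.79575873e-01,
        -1.25908711e+03],
       [ 1.39924413e-02, -8.20470151e-01, -5.71518104e-01,
         8.53960069e+02],
       [ 0.00000000e+00,  0.00000000e+00,  0.00000000e+00,
         1.00000000e+00]])}
top {'fx': 453.79155022838427, 'fy': 453.79155022838427, 'cx': 324.8653578419386, 'cy': 200.2455611220245, 'dist': array([-0.03818654,  0.        ,  0.        ,  0.        ,  0.        ]), 'cam_to_world': array([[ 1.64924469e-02, -9.91825593e-01,  1.26530601e-01,
         3.51774959e+02],
       [-9.99848981e-01, -1.70530093e-02, -3.34823992e-03,
        -2.19000294e+02],
       [ 5.47859756e-03, -1.26456272e-01, -9.91957054e-01,
         1.34445466e+03],
       [ 0.00000000e+00,  0.00000000e+00,  0.00000000e+00,
         1.00000000e+00]])}
0.1 [ 145.49070278 -504.22950018  241.81802853] [-5.41559636e-04  9.90156041e-01  1.39966858e-01  2.73839337e-05] 0.9998876205452335
```

View pics/top0.png

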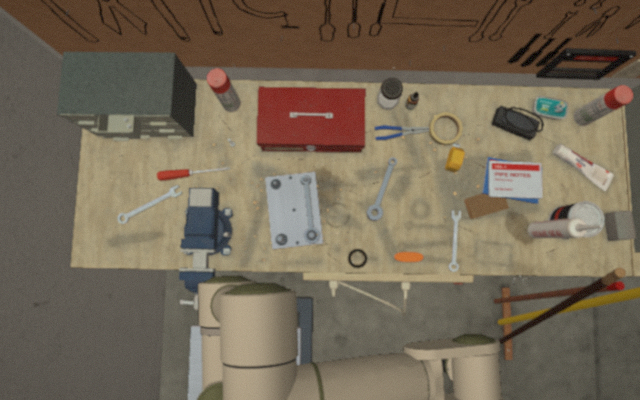

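View pics/scene0.png

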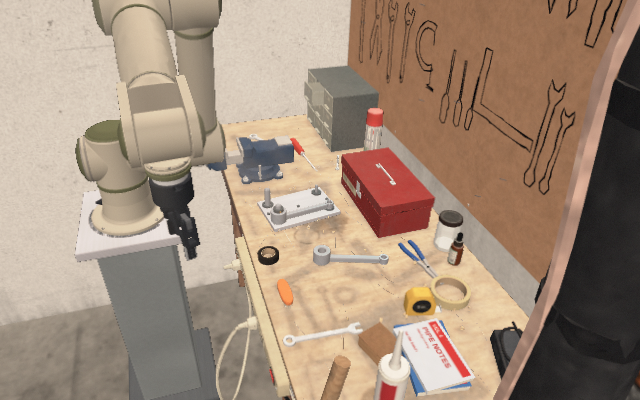

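The top view shows the loose lever with its boss near (376,212) and eye near (392,162). The jig is near (294,210), with the seated lever on the right side and the free station on the left. Next I'll enlarge both areas.

```bash
python3 - <<'E'
import cv2,numpy as np
t=cv2.imread("pics/top0.png");s=cv2.imread("pics/scene0.png")
cv2.imwrite("pics/tc.png",cv2.resize(t[150:270,255:415],None,fx=5,fy=5,interpolation=cv2.INTER_CUBIC))
cv2.imwrite("pics/sc.png",cv2.resize(s[175:280,250:400],None,fx=5,fy=5,interpolation=cv2.INTER_CUBIC))
E
```

```text
(no output)
```

View pics/tc.png

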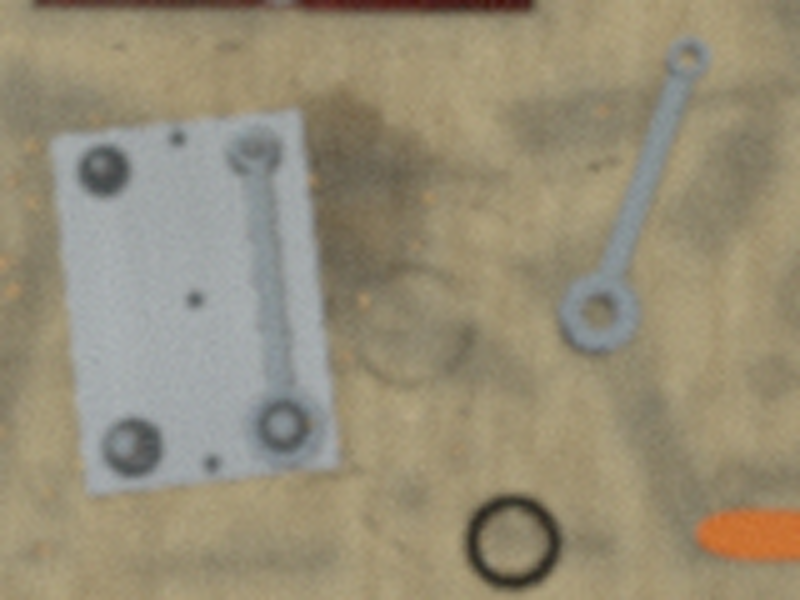

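View pics/sc.png

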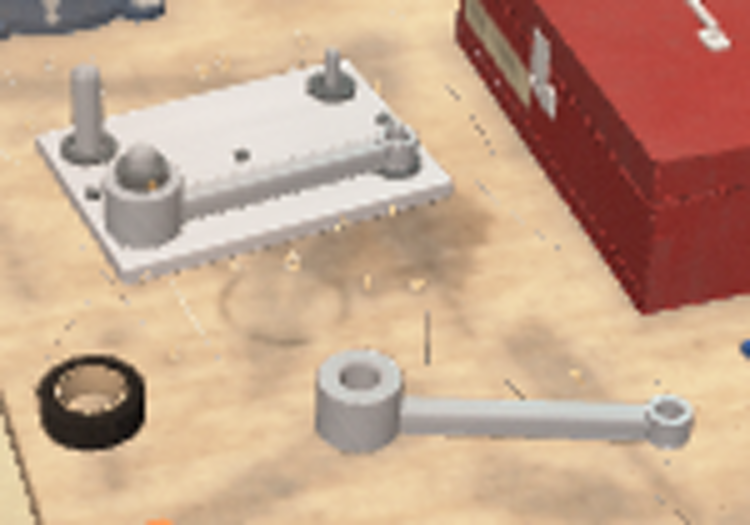

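The free station is a: left in the top view, with its post at crop (130,443) and pin at (105,168). The tall post top is at scene crop (86,70) and the pin top at (332,53). The lever boss top is at top crop (598,313) and scene crop (360,377). The eye is at (688,57) and (669,407).

```bash
cat > h.py <<'E'
import cv2,numpy as np
from scipy.optimize import least_squares
from rig import eyes,sense
def proj(n,P):
    c=eyes.calibration(n);T=np.linalg.inv(c["cam_to_world"])
    K=np.array([[c["fx"],0,c["cx"]],[0,c["fy"],c["cy"]],[0,0,1.]])
    return cv2.projectPoints(np.array(P,float),cv2.Rodrigues(T[:3,:3])[0],T[:3,3],K,np.array(c["dist"]))[0][:,0]
def place(q,P):
    P=np.array(P,float);c,s=np.cos(q[2]),np.sin(q[2])
    return np.c_[q[0]+c*P[:,0]-s*P[:,1],q[1]+s*P[:,0]+c*P[:,1],P[:,2]]
def fit(obs,q0):  # obs: list of (cam, local pts, px)
    f=lambda q:np.concatenate([(proj(n,place(q,P))-U).ravel() for n,P,U in obs])
    r=least_squares(f,q0,loss="soft_l1",x_scale=[100,100,1]);return r.x,np.round(f(r.x),1)
def crop(U,ox,oy,k=5): return (np.array(U,float)+.5)/k-.5+[ox,oy]
E
cat > a.py <<'E'
from h import *
t=lambda U:crop(U,255,150); s=lambda U:crop(U,250,175)
L=[[-43.5,0,35],[121.5,0,18]]
lo=[("top",L,t([[598,313],[688,57]])),("scene",L,s([[360,377],[669,407]]))]
C=[[107.5,75,12],[107.5,-75,12],[-107.5,-75,12],[-107.5,75,12]]
jo=[("top",C,t([[52,138],[301,110],[340,465],[90,494]])),
("scene",C+[[-82.5,45,72],[82.5,45,42]],s([[347,60],[452,185],[124,270],[37,143],[86,69],[332,52]]))]
for nm,o,q in(("lever",lo,[380,-330,-.3]),("jig",jo,[380,-150,.1])):
    for k in(o,o[:1],o[1:]): 
        x,r=fit(k,q);print(nm,x.round(3),r)
    print()
E
python3 a.py
```

```text
lever [ 5.28235e+02 -3.82833e+02 -3.34000e-01] [ 0.5 -0.3  0.  -0.2 -0.3 -0.5 -0.2  0. ]
lever [ 5.27634e+02 -3.81816e+02 -3.41000e-01] [ 0.  -0.1 -0.   0.1]
lever [ 5.28447e+02 -3.84370e+02 -3.21000e-01] [-0.1  0.   0.1 -0. ]

jig [ 4.92261e+02 -1.32655e+02  1.32000e-01] [ 0.1 -0.4  0.3 -0.4  0.7  0.4 -0.3  0.5 -0.  -0.5  0.7 -0.6 -0.2  0.6
 -0.6 -1.6 -0.1  0.1  0.2 -0.3]
jig [ 4.92381e+02 -1.32056e+02  1.32000e-01] [-0.1 -0.4  0.1 -0.5  0.6  0.3 -0.5  0.5]
jig [ 4.91862e+02 -1.34204e+02  1.31000e-01] [ 0.  -0.2  0.7 -0.3 -0.2  0.9 -0.6 -1.3 -0.1  0.4  0.3 -0. ]
```

```bash
python3 -m jog '[[0.04,0,0,0,0,0,0.0854],[0.04,0,0,0,0,0,0.0854],[0.04,0,0,0,0,0,0.0854],[0.04,-0.005,0,0,0,0,0.0854],[0.04,-0.005,0,0,0,0,0.0854]]'; python3 -m jog '[[0.04,0,0,0,0,0,0.0854],[0.04,0,0,0,0,0,0.0854],[0.04,0,0,0,0,0,0.0854],[0.04,0,0,0,0,0,0.0854],[0.04,0,0,0,0,0,0.0854]]'; python3 -m jog '[[0,0,0.02,0,0,0.123,0.06],[0,0,0.02,0,0,0.123,0.06],[0,0,0.02,0,0,0.123,0.06],[0,0,0.02,0,0,0.123,0.06],[0,0,0.02,0,0,0.123,0.06]]'; python3 -m jog '[[0,0,0,0,0,0,0.06],[0,0,0,0,0,0,0.06]]'
python3 - <<'E'
from h import *
from scipy.spatial.transform import Rotation as R
s=sense();q=s['ee_rot'];M=R.from_quat([*q[1:],q[0]]).as_matrix()
print(s['time_s'],s['eef_pos'],M.round(4),s['force'],M.T@(np.array([528.2,-382.8,0])-s['eef_pos']))
cv2.imwrite("pics/b_t.png",cv2.resize(eyes.capture("top")[150:270,300:460,::-1],None,fx=5,fy=5,interpolation=cv2.INTER_CUBIC))
cv2.imwrite("pics/b_s.png",cv2.resize(eyes.capture("scene")[190:290,270:420,::-1],None,fx=5,fy=5,interpolation=cv2.INTER_CUBIC))
E
```

```text
time_s: 0.6
eef_pos: [336.3, -438.5, 242.0]
ee_rot: [-0.0, 0.99, 0.14, -0.0]
force: [-0.3, 0.2, 0.5]
grip_width: 0.999
grip_force: 0.0
time_s: 1.1
eef_pos: [528.5, -383.2, 241.9]
ee_rot: [-0.0, 0.99, 0.14, -0.0]
force: [0.5, 0.0, 1.2]
grip_width: 1.003
grip_force: 0.0
time_s: 1.6
eef_pos: [526.9, -383.8, 141.0]
ee_rot: [-0.0, 0.986, -0.169, -0.0]
force: [0.7, 0.3, 0.3]
grip_width: 0.703
grip_force: 0.0
time_s: 1.8
eef_pos: [527.1, -384.1, 142.6]
ee_rot: [-0.0, 0.986, -0.165, -0.0]
force: [-0.2, 0.3, 0.7]
grip_width: 0.704
grip_force: 0.0
1.8 [ 527.07521727 -384.0535578   142.59228321] [[ 9.457e-01 -3.249e-01 -2.000e-04]
 [-3.249e-01 -9.457e-01  2.000e-04]
 [-2.000e-04 -1.000e-04 -1.000e+00]] [-0.24478919  0.26440855  0.73381159] [  0.68758769  -1.53421801 142.59231807]
```

View pics/b_s.png

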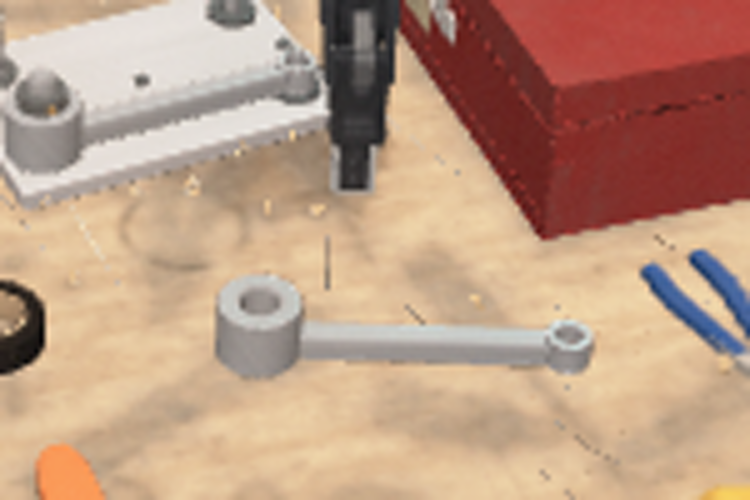

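The scene view shows the gripper above the lever, which still lies at crop (260,300) to (570,335). Descending.

```bash
python3 -m jog '[[0.0005,-0.0015,0.025,0,0,0,0.05],[0,0,0.025,0,0,0,0.05],[0,0,0.025,0,0,0,0.05],[0,0,0.025,0,0,0,0.045],[0,0,0.015,0,0,0,0.045]]'; python3 -m jog '[[0,0,0.008,0,0,0,0.045],[0,0,0.005,0,0,0,0.04],[0,0,0,0,0,0,0.04]]'
python3 - <<'E'
from h import *
cv2.imwrite("pics/c_s.png",cv2.resize(eyes.capture("scene")[190:290,270:420,::-1],None,fx=5,fy=5,interpolation=cv2.INTER_CUBIC))
E
```

```text
time_s: 2.4
eef_pos: [527.9, -382.6, 26.4]
ee_rot: [-0.0, 0.986, -0.166, -0.0]
force: [0.5, 0.3, -0.2]
grip_width: 0.528
grip_force: 0.0
time_s: 2.7
eef_pos: [528.2, -382.9, 14.7]
ee_rot: [0.0, 0.986, -0.166, 0.0]
force: [0.5, -0.0, 0.9]
grip_width: 0.468
grip_force: 0.0
```

View pics/c_s.png

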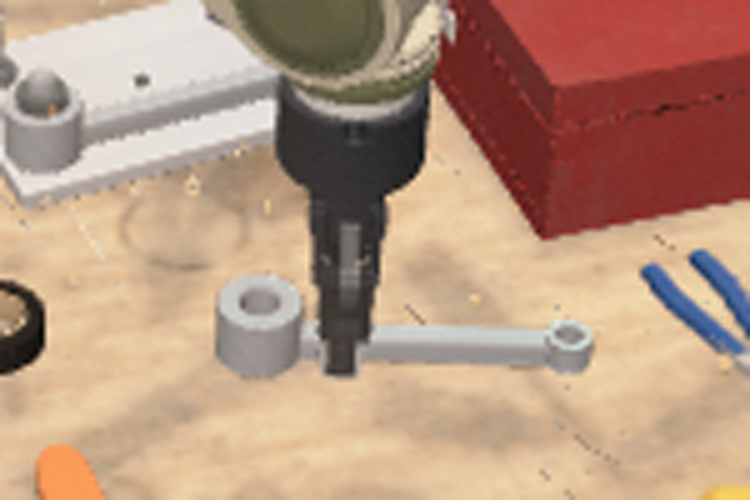

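The fingers straddle the bar at crop (340,345), just past the boss, which is right. Closing now.

```bash
python3 -m jog '[[0,0,0.001,0,0,0,0.01],[0,0,0,0,0,0,0.01],[0,0,0,0,0,0,0.008],[0,0,0,0,0,0,0.005],[0,0,0,0,0,0,0]]' 90;  python3 -m jog '[[0,0,0,0,0,0,0],[0,0,0,0,0,0,0],[0,0,0,0,0,0,0]]' 90
```

```text
time_s: 3.25
eef_pos: [528.3, -383.2, 14.4]
ee_rot: [0.001, 0.986, -0.166, 0.001]
force: [-1.0, -0.3, 5.5]
grip_width: 0.158
grip_force: 89.6
time_s: 3.55
eef_pos: [528.3, -383.1, 14.4]
ee_rot: [0.001, 0.986, -0.166, 0.001]
force: [-1.9, 1.3, 6.4]
grip_width: 0.158
grip_force: 89.6
```

```bash
python3 -m jog '[[0,0,-0.01,0,0,0,0],[0,0,-0.02,0,0,0,0],[0,0,-0.03,0,0,0,0],[0,0,-0.03,0,0,0,0],[0,0,-0.02,0,0,0,0]]'; python3 -m jog '[[0,0,-0.02,0,0,0,0],[0,0,-0.01,0,0,0,0],[0,0,0,0,0,0,0],[0,0,0,0,0,0,0]]'
python3 - <<'E'
from h import *
print(sense()['wrist_torque'])
cv2.imwrite("pics/d_s.png",cv2.resize(eyes.capture("scene")[140:290,250:450,::-1],None,fx=4,fy=4,interpolation=cv2.INTER_CUBIC))
E
```

```text
time_s: 4.05
eef_pos: [528.1, -382.7, 125.3]
ee_rot: [0.0, 0.986, -0.166, 0.0]
force: [-0.1, -0.3, -6.7]
grip_width: 0.16
grip_force: 88.4
time_s: 4.45
eef_pos: [527.6, -382.3, 152.0]
ee_rot: [-0.001, 0.986, -0.166, -0.001]
force: [-0.1, 0.1, -6.8]
grip_width: 0.157
grip_force: 88.4
[ 0.02934499  0.05891237 -0.04658826]
```

View pics/d_s.png

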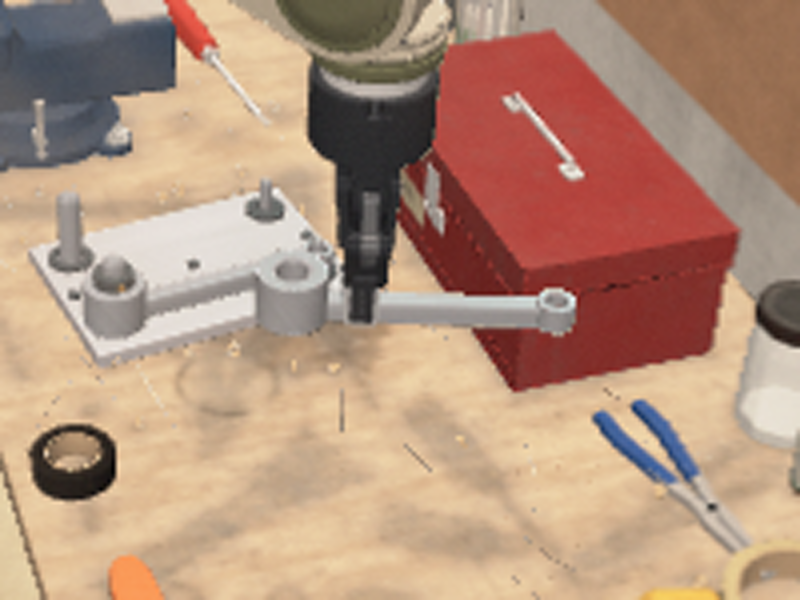

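The lever is held and looks level, with its boss at crop (295,268) and eye at (557,298). Moving back in x, then across, then turning.

```bash
python3 -m jog '[[-0.025,0.009,0,0,0,0,0],[-0.0257,0.009,0,0,0,0,0],[-0.025,0.008,0,0,0,0,0],[-0.0117,-0.0342,0,0,0,0,0],[-0.0117,-0.0342,0,0,0,0,0]]'; python3 -m jog '[[-0.0117,-0.0342,0,0,0,0,0],[-0.0117,-0.0342,0,0,0,0,0],[-0.0117,-0.0342,0,0,0,0,0],[-0.0117,-0.0342,0,0,0,0,0],[-0.0117,-0.0342,0,0,0,0,0]]';python3 -m jog '[[-0.0117,-0.0342,0,0,0,0,0],[0,0,0,0,0,-0.116,0],[0,0,0,0,0,-0.116,0],[0,0,0,0,0,-0.116,0],[0,0,0,0,0,-0.116,0]]';python3 -m jog '[[0,0,0,0,0,0,0],[0,0,0,0,0,0,0],[0,0,0,0,0,0,0],[0,0,0,0,0,0,0]]'
python3 - <<'E'
from h import *
s=sense();print(s['eef_pos'],s['ee_rot'],s['wrist_torque'])
t=eyes.capture("top")[:,:,::-1];c=eyes.capture("scene")[:,:,::-1]
a=cv2.resize(t[150:260,240:360],None,fx=5,fy=5,interpolation=cv2.INTER_CUBIC)
cv2.imwrite("pics/e_t.png",a)
cv2.imwrite("pics/e_s.png",cv2.resize(c[140:260,240:370],None,fx=5,fy=5,interpolation=cv2.INTER_CUBIC))
E
```

```text
time_s: 5.0
eef_pos: [447.1, -309.5, 152.1]
ee_rot: [-0.001, 0.986, -0.168, -0.001]
force: [1.5, -0.2, -6.0]
grip_width: 0.158
grip_force: 88.9
time_s: 5.5
eef_pos: [448.5, -127.8, 152.6]
ee_rot: [-0.0, 0.986, -0.166, -0.001]
force: [1.1, -0.4, -5.4]
grip_width: 0.16
grip_force: 88.9
time_s: 6.0
eef_pos: [448.9, -93.0, 152.6]
ee_rot: [-0.0, 0.998, 0.067, -0.001]
force: [-0.7, 0.4, -6.4]
grip_width: 0.156
grip_force: 89.3
time_s: 6.4
eef_pos: [449.2, -93.3, 153.2]
ee_rot: [-0.0, 0.998, 0.064, -0.0]
force: [-0.1, 0.6, -6.3]
grip_width: 0.155
grip_force: 89.3
[449.22204262 -93.26784234 153.17009095] [-8.10962556e-05  9.97939813e-01  6.41569238e-02 -1.12934582e-04] [-0.01435237  0.02162914 -0.01053945]
```

View pics/e_t.png

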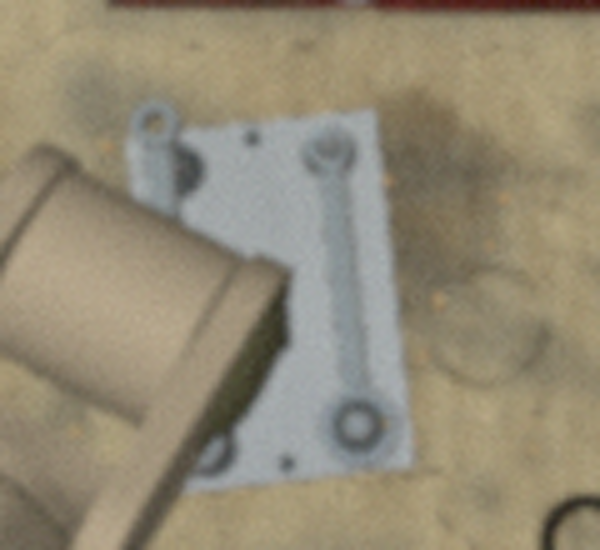

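View pics/e_s.png

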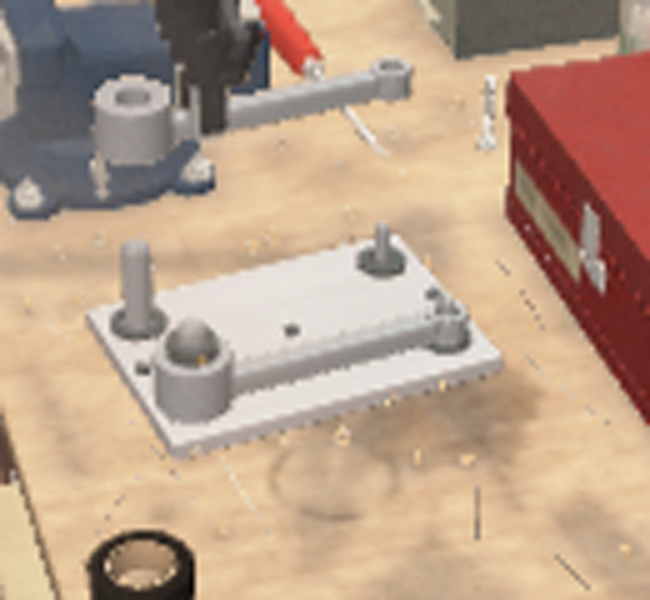

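The lever is over station a. In the scene crop the boss top is at (131,94) and the eye top at (391,65). In the top crop the eye is at (156,121). Now I'll check its full pose, including height and pitch.

```bash
cat > b.py <<'E'
from h import *
S=crop([[131,94],[391,65]],240,140); T=crop([[156,121]],240,150)
L=np.array([[-43.5,0,35],[121.5,0,18.]])
def pts(q,P):
    P=P.copy();P[:,2]+=q[3]+q[4]*P[:,0];return place(q,P)
def f(q,b):
    return np.concatenate([(proj("scene",pts(q,L)+[0,b,0])-S).ravel(),(proj("top",pts(q,L[1:]))-T).ravel()])
for b in(0,-2):
    r=least_squares(f,[449,-93,.13,139,0],args=(b,),x_scale=[100,100,1,100,1]);print(b,r.x.round(3),r.fun.round(2))
q=[449.2,-93.3,.1284,138.8,0]
print("pred",f(q,0).round(2),f(q,-2).round(2))
print("post/pin",place([492.3,-132.7,.132],[[-82.5,45,72],[82.5,45,42],[-39,45,112]]).round(1))
E
python3 b.py
```

```text
0 [ 4.50264e+02 -9.05790e+01  1.03000e-01  1.38330e+02  9.00000e-03] [ 0.   -0.    0.18 -0.03 -0.04  0.16]
-2 [ 4.49826e+02 -9.06820e+01  1.03000e-01  1.39563e+02  9.00000e-03] [ 0.   -0.    0.27 -0.04 -0.06  0.23]
pred [-0.03  0.43 -0.31  0.15 -0.17  0.72] [ 0.13  0.76 -0.1   0.46 -0.17  0.72]
post/pin [[404.6 -98.9  72. ]
 [568.2 -77.2  42. ]
 [447.7 -93.2 112. ]]
```

Arm kinematics predict the pictured lever to within 0.8 px, so it hasn't slipped. The remaining correction is -1.5 mm in x and 27 mm down.

```bash
python3 -m jog '[[-0.0015,0,0.007,0,0,-0.004,0],[0,0,0.01,0,0,0,0],[0,0,0.007,0,0,0,0],[0,0,0.003,0,0,0,0],[0,0,0,0,0,0,0]]';python3 -m jog '[[0,0,0,0,0,0,0],[0,0,0,0,0,0,0],[0,0,0,0,0,0,0]]'
python3 - <<'E'
from h import *
s=sense();print(s['eef_pos'],s['ee_rot'])
c=eyes.capture("scene")[:,:,::-1]
cv2.imwrite("pics/f_s.png",cv2.resize(c[150:230,245:345],None,fx=7,fy=7,interpolation=cv2.INTER_CUBIC))
p=s['eef_pos'];yaw=2*np.arctan2(s['ee_rot'][2],s['ee_rot'][1]);print("yaw",yaw)
P=place([p[0],p[1],yaw],[[-43.5,0,35+p[2]-14.4],[121.5,0,18+p[2]-14.4]])
Q=place([492.3,-132.7,.132],[[-82.5,45,72],[82.5,45,42]])
for X in(P,Q):print(X.round(1),((proj("scene",X)-[245,150]+.5)*7-.5).round(0))
E
```

```text
time_s: 7.0
eef_pos: [447.6, -93.4, 125.7]
ee_rot: [-0.0, 0.998, 0.067, -0.001]
force: [-0.1, -0.0, -5.7]
grip_width: 0.159
grip_force: 89.3
time_s: 7.3
eef_pos: [447.9, -93.6, 126.5]
ee_rot: [0.0, 0.998, 0.067, 0.0]
force: [0.4, -1.0, -6.3]
grip_width: 0.158
grip_force: 89.3
[447.9386928  -93.56703765 126.53861795] [1.43643485e-04 9.97763905e-01 6.68363880e-02 2.56254932e-04]
yaw 0.13377250399282808
[[404.8 -99.4 147.1]
 [568.4 -77.4 130.1]] [[148. 122.]
 [506.  76.]]
[[404.6 -98.9  72. ]
 [568.2 -77.2  42. ]] [[155. 272.]
 [501. 246.]]
```

View pics/f_s.png

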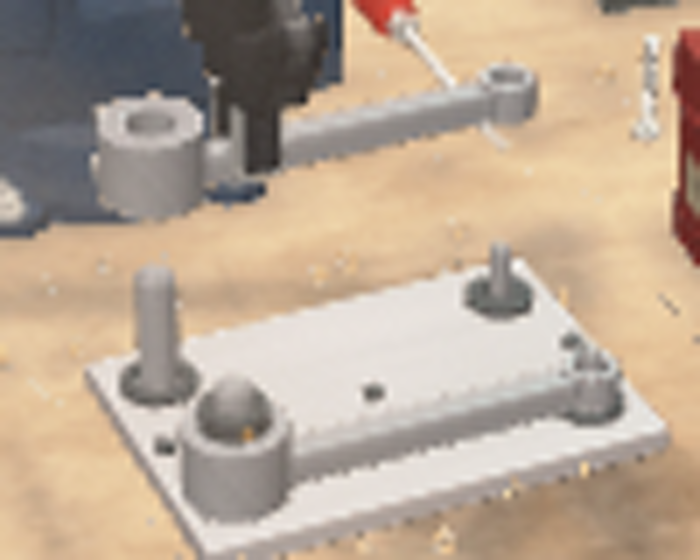

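The boss at (150,121), eye at (508,76), post top at (154,275) and pin top at (500,248) all match their predicted aligned positions to about 1 mm. The washer and seated lever are undisturbed, so I'm handing in.

```bash
python3 -c "from rig import finish_job;print(finish_job())"
```

```text
the job is handed in; nothing more can be done
None
```

I handed the job in with the lever held level over free station a, boss and eye within about 1 mm of straight over the post and pin by the camera, and the underside about 40 mm above the post top.

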